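# Clamp a T-piece in the welding jig with a wing nut

### The arm

A 6-joint arm with a two-finger parallel gripper is mounted at the origin on the work surface. World frame = base frame: x ahead of the robot, y to its left, z up, the work surface at z = 0. Lengths are in m, angles in rad, forces in N, time in s.
With the tool pointing down it reaches from about 0.25 to 0.725 m from the base axis. Payload 4 kg.
Tool frame: the origin (TCP) lies on the centre line of the jaws, within the pads' length; the fingertips stand 14 mm ahead of it and the grasp point (between the pads) lies 5 mm behind it; z points along the fingers, x is the direction in which the jaws open and shut, and the axes are right-handed (so a half turn about z gives the same grasp; the last joint's range is limited). The gripper opens to 85 mm and grips with 20 to 120 N. Pads are 22 mm wide; open, the fingers measure 114 mm over their backs; the gripper's body (76 mm by 85 mm) begins 54 mm behind the grasp point. The pads swing forward as they close: fully open they stand 13 mm farther back than shut.
Start: joints at [-1.328, 0.241, 0.005, 1.335, 0, 1.571], TCP at [0.12, -0.485, 0.245] pointing down, gripper open.
Joint ranges: [-2.72, 2.72], [-1.05, 1.87], [-1.09, 1.28], [-1.99, 2.15], [-1.42, 1.44], [-3.14, 3.14]. Speed limits (rad/s): [2.79, 2.79, 3.14, 3.14, 3.14, 3.14].

### API

Orientations are given as a unit quaternion [x, y, z, w].
In Python, from workcell import bot gives the robot as it stands.
- The arm moves only by the tool play_rows, never from a script. Its argument "motion" is a list of rows, each an object with "fingers": the closure, from -1 (fully open) to 1 (shut), so that 0 is half open; "translation": the shift along the tool's x, y, z in cm, a list of three; "roll": the turn about the tool's z in degrees. A call has 1 to 20 rows; each row is the pose to reach, as a shift and turn from the pose commanded when the call began, along the tool's axes at that moment; what a row does not reach only later rows make up. A row lasts 1/12 s, in which the tool goes at most 41.7 mm and 7.16 degrees, less where a joint would pass 70% of its speed; a pose out of reach is approached as far as the arm can. A call with a gripper value outside its range is refused whole. The fingers move at their own pace and stop on an object; the grip force is fixed at half the most. Time passes only in rows, so rows that repeat a pose let the fingers close. It gives the time, the measured TCP pose, the force and the opening at its end, in the units of the state.
- bot.get_obs(): the state, without advancing time (a new reading comes with each control period).
- bot.camera(name): name is "scene" or "side" or "wrist"; returns a dict with "pixels" (384x512x3 uint8, red, green, blue), "intrinsics" (3x3 intrinsics, pixels), "k1" (the pictures are not rectified: a ray, as slopes to the right and down, at radius r is drawn at 1 + k1 r^2 times it, then the intrinsics apply), "world_to_cam" (4x4, takes a point from world to camera coordinates). Camera axes: x right, y down, z forward; pixel columns grow to the right and rows downward; lengths in m; the calibration is good to about 2 mm. A picture is of the moment at which its call begins. There is no depth.
- bot.job_done(): hands the job in, once; it reports no verdict.
The state is a dict: "clock": time; "joint_pos": joint angles; "joint_vel": joint speeds; "tau": joint torques, N m; "eef_pos": TCP position; "tool_rot": TCP orientation; "ft_force": force on the tool from outside, world axes, zero at the start; "ft_torque": the same for the moment, N m; "grip_width": finger opening in m.
Only numpy, scipy, OpenCV 4.12 (cv2) and the standard library are available. Lean on these libraries where they do the work, as an engineer would, in place of code of your own. Each camera call takes 0.05 s, during which the arm holds its last target. There are 200 camera calls.

### The job

Slide the grey plastic T-piece along the jig until its front edge is fully home and square against the stop under the blue clamp bar, then tighten the brass wing nut clockwise, in strokes between the nearby upright fins, until the bar holds the piece snugly, about 0.4 N m of turning effort and not much more. Keep off the freshly welded upright fins, leave the bottle, spool and scraper alone, and let go of everything.

Things in the scene. Friction and masses are not known exactly. Their poses are not given: they have to be found in the camera images.
- jig: Fixed aluminium jig plate, 285 x 120 x 20 mm (its top is 20 mm above the bench). Its origin is under the vertical stud that carries the wing nut, at bench height; its x axis runs along the plate away from the loading end; the plate spans x -220 to +65 and y -60 to +60 mm about the origin. The steel stud is 10 mm thick and ends 94 mm above the bench.
- stop (a point): Middle of the stop face, 40 mm wide and 12 mm high above the plate, on the jig's centre line at jig x = -40 mm, 25 mm above the bench; the face looks to the jig's -x.
- fin: Grey plastic L-shaped upright fin, freshly welded, fixed to the jig, 20 to 95 mm above the bench; same origin and axes as the jig. One wall is 6 mm thick with its inner face at jig y = +39 mm, from jig x = -47 to +58 mm; the other has its inner face at jig x = +39 mm, from jig y = +16 to +41 mm. The sides of the nut towards -x and -y are open.
- bar: Blue steel clamp bar, 118 x 30 x 12 mm, lying along the jig's centre line under the nut from jig x = -64 to +54 mm, its top 52 mm above the bench; same origin and axes as the jig. A black rubber foot of 16 mm diameter under its end, at jig x = -54 mm, hangs 1 to 2 mm above a 10 mm plate on the jig; it moves down only once the nut has met the bar.
- nut: Brass wing nut on the vertical stud. Origin on the axis at the hub's underside, 55 to 59 mm above the bench (sinks 0.8 mm per rad); its x axis points along one wing, the other is opposite. The two wings are 7 mm thick, reach 35 mm from the axis and stand 6 to 33 mm above the origin (solid to 30 mm). Clockwise from above tightens.
- work: Loose grey plastic T-piece, 0.3 kg: a plate 100 (x) x 70 (y) x 10 mm with an upright web across it, 10 mm thick (x), 60 mm wide (y), rising 45 mm above the plate. Origin at the centre of the plate's underside, which lies on the jig plate; its x axis points to its front edge, towards the stop.
- web (a point): Centre of the T-piece's upright web: 35 mm behind the T-piece's origin, 32.5 mm above its underside, 22.5 mm below the web's top.
- edge (a point): Middle of the T-piece's front edge (the face that goes against the stop), half-way up the plate.
- bottle: White plastic bottle, 60 mm thick, 150 mm tall, origin under it; leave alone.
- spool: Black ring-shaped spool, 80 mm across, 30 mm high, origin under it; leave alone.
- scraper: Hand scraper lying on the bench, origin under it; leave alone.
- wings (a point): Point on the nut's axis at mid-height of the wings. The nut turns freely (0.05 N m) for 2 to 4 rad, not reported, until it meets the bar; then it takes 0.2 N m, rising steadily once the foot presses the piece. Snug: 0.3 to 0.5 N m, best 0.4 (15 N square on a wing 27 mm from the axis). Over 0.6 N m overtightens and spoils the piece. Let go, the nut stays (from over 0.4 N m it springs back a little).
Not all that is in view belongs to the job. There is more than one size of the work; the one meant has the size given above.

How it is judged:
By the outcome, as a careful person would: the job done as asked, in the order asked, and still so for the second after the job is handed in, with the robot touching nothing.
It also fails if it takes over 72 s, if anything falls off the work surface, if the arm or the gripper's body presses on something with over 40 N, if the wrist force passes 120 N, or if a joint passes its speed limit or range.

## Working session

There is one attempt and no reset: what is moved stays moved. The work goes in short steps, Python scripts to look and compute and a tool call to move; the robot and the scene stay as the last step left them, time stands still between calls to the robot, and variables do not carry over. Pictures are saved under pics/ and viewed, about 8 in all and at most 12, crops included, and the job is handed in when it is done.

Besides the shell and the picture viewer there is one more tool, called as name(argument=value, ...) on one line, values as JSON. play_rows: Moves the arm, as the interface text tells. Its arguments: {"type":"object","properties":{"motion":{"type":"array","items":{"type":"object","properties":{"fingers":{"type":"number"},"translation":{"type":"array","items":{"type":"number"}},"roll":{"type":"number"}}}}},"required":["motion"]}

```bash
mkdir -p pics
cat > h.py <<'E'
import numpy as np, cv2, json
from workcell import bot
def snap(n,f):
    c=bot.camera(n); cv2.imwrite(f'pics/{f}.png',c['pixels'][:,:,::-1])
    np.savez(f'pics/{f}.npz',K=c['intrinsics'],k1=c['k1'],T=c['world_to_cam'],p=c['pixels']); return c
def load(f): return dict(np.load(f'pics/{f}.npz'))
def proj(d,P):
    P=np.atleast_2d(P); T=d['T']; q=P@T[:3,:3].T+T[:3,3]; s=q[:,:2]/q[:,2:]
    s=s*(1+d['k1']*(s**2).sum(1,keepdims=True)); K=d['K']; return s@K[:2,:2].T+K[:2,2]
def pix(d,uv,z):
    K=d['K']; m=(np.array(uv)-K[:2,2])/[K[0,0],K[1,1]]; s=m.copy()
    for _ in range(20): s=m/(1+d['k1']*(s@s))
    T=d['T']; R=T[:3,:3]; o=-R.T@T[:3,3]; r=R.T@np.array([s[0],s[1],1]); return o+r*(z-o[2])/r[2]
E
python3 - <<'E'
from h import *
a=[snap(n,n+'0') for n in('scene','side','wrist')]
import numpy as np
cv2.imwrite('pics/two.png',np.vstack([np.hstack([cv2.resize(x['pixels'],(400,300)) for x in a[:2]]),np.hstack([cv2.resize(a[2]['pixels'],(400,300)),np.zeros((300,400,3),np.uint8)])])[:,:,::-1])
print(bot.get_obs()); print([ (x['k1'],np.round(x['world_to_cam'],3).tolist()) for x in a])
E
```

```text
{'clock': 0.15, 'joint_pos': array([-1.32797867e+00,  2.41263239e-01,  4.05936555e-03,  1.33518102e+00,
       -3.68941899e-05,  1.57081942e+00]), 'joint_vel': array([ 0.00054253, -0.00041866,  0.00306418, -0.00053161,  0.00132256,
       -0.00048911]), 'tau': array([-6.10711413e-04, -3.72634149e+01,  2.52638733e+01,  1.23252673e-02,
        4.02016997e-05, -4.66791747e-06]), 'eef_pos': array([ 0.12010385, -0.48491057,  0.24461559]), 'tool_rot': array([ 7.87532670e-01, -6.16272393e-01, -6.36904203e-04, -4.74953078e-04]), 'ft_force': array([ 1.00747037, -0.29725034, -0.41084377]), 'ft_torque': array([-0.05879514,  0.01849988,  0.00637699]), 'grip_width': 0.08539904933355942}
[(-0.1255644755196442, [[-0.772, 0.635, -0.007, 0.384], [0.515, 0.62, -0.592, -0.227], [-0.372, -0.461, -0.806, 1.432], [0.0, 0.0, 0.0, 1.0]]), (-0.10800709076320884, [[-0.929, -0.37, 0.008, 0.461], [-0.275, 0.676, -0.684, 0.179], [0.248, -0.638, -0.729, 0.874], [0.0, 0.0, 0.0, 1.0]]), (-0.061636754295984635, [[0.24, -0.971, -0.001, -0.499], [-0.933, -0.231, 0.274, -0.035], [-0.266, -0.064, -0.962, 0.378], [0.0, 0.0, 0.0, 1.0]])]
```

View pics/scene0.png

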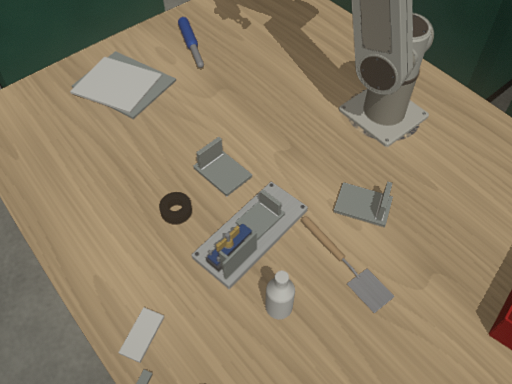

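View pics/side0.png

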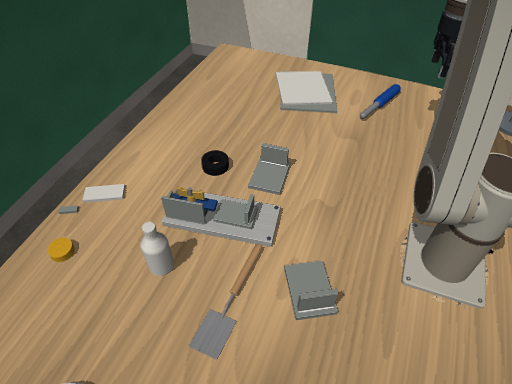

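Candidates for the T-piece: scene (262,212) on the jig, (223,170) left on the bench, and (362,203) right on the bench. The description says it lies on the jig plate. I'll check that in a close crop and measure it.

Run:
```python
from h import *
a=load('scene0')['p'][170:290,180:320]; b=load('side0')['p'][165:255,150:290]
a=cv2.resize(a,None,fx=4.2,fy=4.2,interpolation=cv2.INTER_CUBIC)[:,:]; b=cv2.resize(b,None,fx=5,fy=5,interpolation=cv2.INTER_CUBIC)
cv2.imwrite('pics/ca.png',a[:,:,::-1]);cv2.imwrite('pics/cb.png',b[:,:,::-1])
```

```text
(no output)
```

View pics/ca.png

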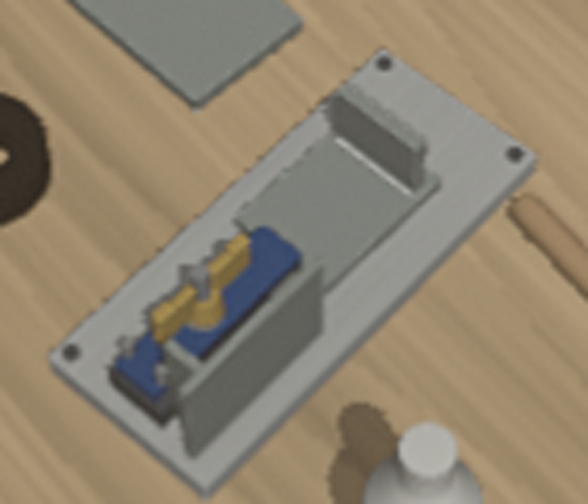

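View pics/cb.png

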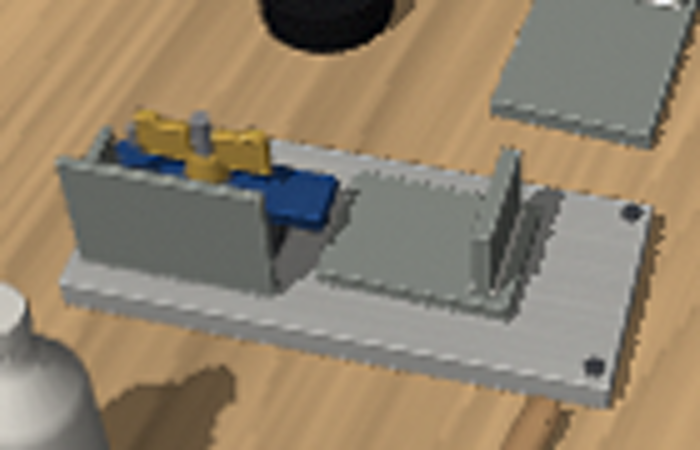

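The piece on the jig, front corner at crop (238,215) and web at (380,140), is the one resting on the jig plate. The nut wings lie about along the bar. Next I fit all the poses.

```bash
cat >> h.py <<'E'
from scipy.optimize import least_squares
def place(p,L):
    L=np.atleast_2d(np.array(L,float)); c,s=np.cos(p[2]),np.sin(p[2])
    return np.c_[p[0]+c*L[:,0]-s*L[:,1],p[1]+s*L[:,0]+c*L[:,1],L[:,2]]
def fit(obs,p0):  # obs: list of (img,uvlist,Llist)
    f=lambda p: np.concatenate([(proj(d,place(p,L))-uv).ravel() for d,uv,L in obs])
    r=least_squares(f,p0,loss='soft_l1'); return r.x,r.fun
E
python3 - <<'E'
from h import *
A=load('scene0');B=load('side0')
sa=lambda l:np.array(l)/4.2+[180,170]-0.4; sb=lambda l:np.array(l)/5+[150,165]-0.4
o=pix(A,sa([205,300])[0:2],0.06); print(o)
ja=[(383,50),(537,155),(205,487),(52,356)]; jL=[(-.22,-.06,.02),(-.22,.06,.02),(.065,.06,.02),(.065,-.06,.02)]
jb=[(653,204),(609,392),(62,288)]
fa=[(325,262),(183,398)];fL=[(-.047,.045,.095),(.058,.045,.095)]
fb=[(265,192),(60,160)]
best=min((fit([(A,sa(ja+fa),jL+fL),(B,sb(jb+fb),jL[:3]+fL)],[o[0],o[1],y]) for y in np.arange(0,6.3,.7)),key=lambda r:abs(r[1]).sum())
J=best[0];print('jig',J,np.round(best[1],1))
z=.02
wL=[(.05,-.035,z+.01),(-.05,.035,z+.01),(-.04,-.03,z+.055),(-.04,.03,z+.055),(-.05+.02,0,z+.01)]
# guess web rear top corners
wa=[(238,213),(440,182),(345,84),(427,148)]
wL=[(.05,-.035,.03),(-.05,.035,.03),(-.04,-.03,.075),(-.04,.03,.075)]
wb=[(510,312),(318,273),(516,150),(485,235)]
wLb=[(-.05,.035,.03),(.05,.035,.03),(-.04,-.03,.075),(-.035,.03,.075)]
c=place(J,[-.14,0,0])[0]
w,r=fit([(A,sa(wa),wL),(B,sb(wb),wLb)],[c[0],c[1],J[2]]);print('work',w,np.round(r,1))
d=w[:2]-J[:2];cs,sn=np.cos(J[2]),np.sin(J[2]);print('work in jig',cs*d[0]+sn*d[1],-sn*d[0]+cs*d[1],w[2]-J[2])
# nut yaw : wing tips top ends
for d_,uv in((A,sa([(155,318),(245,240)])),(B,sb([(270,135),(135,112)]))):
    p=[pix(d_,u,.088) for u in uv]; v=p[1]-p[0]; m=(p[0]+p[1])/2
    print('nut',p,m,np.linalg.norm(v),np.degrees(np.arctan2(v[1],v[0])-J[2]))
E
```

```text
[0.6320985 0.0817387 0.06     ]
jig [0.6340315  0.08315451 0.1533583 ] [ 0.2 -1.1  0.7 -0.4  0.1  0.1 -1.3 -0.4  0.1 -0.3  0.8 -0.8  0.1  0.
  0.  -0.8 -1.2 -1.6 -0.8  1.7 -1.2  0.4]
work [0.52212068 0.06295125 0.14758901] [-0.8  1.4  0.7 -0.9  0.5 -0.7  0.3 -2.1 -0.4 -0.5 -1.  -0.2  0.6 -0.2
 -1.   0.6]
work in jig -0.11368360818898204 -0.002870886890167873 -0.005769292176240476
nut [array([0.66779322, 0.08760612, 0.088     ]), array([0.60235195, 0.0800586 , 0.088     ])] [0.63507259 0.08383236 0.088     ] 0.06587507198721075 -182.20777591534608
nut [array([0.59937202, 0.07582584, 0.088     ]), array([0.66890541, 0.08730549, 0.088     ])] [0.63413872 0.08156567 0.088     ] 0.07047464216590422 0.5879325623039069
```

```bash
cat >> h.py <<'E'
J=np.array([.63403,.08315,.15336])
def state(pr=True):
    o=bot.get_obs(); x=R.from_quat(o['tool_rot']).as_matrix()
    if pr: print('t',round(o['clock'],2),'tcp',np.round(o['eef_pos'],4),'jig',np.round(injig(o['eef_pos']),4),'yaw-jig',round(np.degrees(np.arctan2(x[1,0],x[0,0])-J[2]),2),'F',np.round(o['ft_force'],1),'Mz',round(o['ft_torque'][2],3),'w',round(o['grip_width'],4),'j6',round(o['joint_pos'][5],2))
    return o,x
def injig(p):
    d=np.asarray(p)[:2]-J[:2];c,s=np.cos(J[2]),np.sin(J[2]);return np.array([c*d[0]+s*d[1],-s*d[0]+c*d[1],p[2]])
def go(jx,jy,z): # shift in tool axes, cm
    o,x=state(); print(np.round((place(J,[jx,jy,z])[0]-o['eef_pos'])@x*100,2))
from scipy.spatial.transform import Rotation as R
E
python3 -c "
from h import *
go(-.192,-.003,.2);go(-.192,-.003,.038)"
```

```text
t 0.15 tcp [ 0.1201 -0.4849  0.2446] jig [-0.5947 -0.4829  0.2446] yaw-jig -84.88 F [ 1.  -0.3 -0.4] Mz 0.006 w 0.0854 j6 1.57
[-44.19 -44.39   4.53]
t 0.15 tcp [ 0.1201 -0.4849  0.2446] jig [-0.5947 -0.4829  0.2446] yaw-jig -84.88 F [ 1.  -0.3 -0.4] Mz 0.006 w 0.0854 j6 1.57
[-44.17 -44.39  20.73]
```

play_rows(motion=[{"fingers":1,"translation":[-22.1,-22.2,2],"roll":5.1},{"fingers":1,"translation":[-22.1,-22.2,2],"roll":5.1},{"fingers":1,"translation":[-22.1,-22.2,2],"roll":5.1},{"fingers":1,"translation":[-22.1,-22.2,2],"roll":5.1},{"fingers":1,"translation":[-22.1,-22.2,2],"roll":5.1},{"fingers":1,"translation":[-22.1,-22.2,2],"roll":5.1},{"fingers":1,"translation":[-22.1,-22.2,2],"roll":5.1},{"fingers":1,"translation":[-22.1,-22.2,2],"roll":5.1},{"fingers":1,"translation":[-44.2,-44.4,10],"roll":5.1},{"fingers":1,"translation":[-44.2,-44.4,10],"roll":5.1},{"fingers":1,"translation":[-44.2,-44.4,10],"roll":5.1},{"fingers":1,"translation":[-44.2,-44.4,10],"roll":5.1},{"fingers":1,"translation":[-44.2,-44.4,10],"roll":5.1},{"fingers":1,"translation":[-44.2,-44.4,10],"roll":5.1},{"fingers":1,"translation":[-44.2,-44.4,10],"roll":5.1},{"fingers":1,"translation":[-44.2,-44.4,10],"roll":5.1},{"fingers":1,"translation":[-44.2,-44.4,10],"roll":5.1},{"fingers":1,"translation":[-44.2,-44.4,10],"roll":5.1},{"fingers":1,"translation":[-44.2,-44.4,10],"roll":5.1}])

```text
clock: 1.73
eef_pos: [0.4441, 0.0502, 0.145]
tool_rot: [0.759, -0.651, -0.0, 0.001]
ft_force: [0.3, 0.3, -0.3]
grip_width: -0.0
```

Run:
```python
from h import *
go(-.192,-.003,.038)
w=snap('wrist','w1')
```

```text
t 1.73 tcp [0.4441 0.0502 0.145 ] jig [-0.1927 -0.0036  0.145 ] yaw-jig -89.95 F [ 0.3  0.3 -0.3] Mz -0.005 w -0.0 j6 3.1
[-0.06 -0.09 10.7 ]
```

View pics/w1.png

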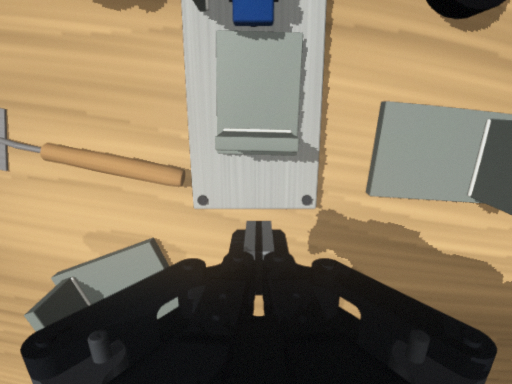

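The jig piece lies ahead of the closed fingers, with its rear edge at about (256,152) and nothing in between. I'll lower behind it and push.

play_rows(motion=[{"fingers":1,"translation":[-0.05,-0.1,4],"roll":0},{"fingers":1,"translation":[-0.05,-0.1,7],"roll":0},{"fingers":1,"translation":[-0.05,-0.1,9.5],"roll":0},{"fingers":1,"translation":[-0.05,-0.1,10.7],"roll":0},{"fingers":1,"translation":[-0.05,-0.1,10.7],"roll":0},{"fingers":1,"translation":[-0.05,-0.1,10.7],"roll":0}])

```text
clock: 2.28
eef_pos: [0.4452, 0.0499, 0.0385]
tool_rot: [0.759, -0.652, -0.0, 0.0]
ft_force: [-0.6, 0.4, 0.9]
grip_width: 0.0003
```

play_rows(motion=[{"fingers":1,"translation":[0,-0.6,0]},{"fingers":1,"translation":[0,-1.0,0]},{"fingers":1,"translation":[0,-1.4,0]},{"fingers":1,"translation":[0,-1.8,0]},{"fingers":1,"translation":[0,-2.1,0]},{"fingers":1,"translation":[0,-2.4,0]},{"fingers":1,"translation":[0,-2.6,0]},{"fingers":1,"translation":[0,-2.6,0]}])

```text
schema error: expected keys fingers, translation, roll
```

```bash
python3 -c "
from h import *
state()"
```

```text
t 2.28 tcp [0.4452 0.0499 0.0385] jig [-0.1917 -0.004   0.0385] yaw-jig -90.11 F [-0.6  0.4  0.9] Mz -0.048 w 0.0003 j6 3.1
```

play_rows(motion=[{"fingers":1,"translation":[-0.1,-0.6,0],"roll":0},{"fingers":1,"translation":[-0.1,-1.0,0],"roll":0},{"fingers":1,"translation":[-0.1,-1.4,0],"roll":0},{"fingers":1,"translation":[-0.1,-1.8,0],"roll":0},{"fingers":1,"translation":[-0.1,-2.1,0],"roll":0},{"fingers":1,"translation":[-0.1,-2.4,0],"roll":0},{"fingers":1,"translation":[-0.1,-2.6,0],"roll":0},{"fingers":1,"translation":[-0.1,-2.6,0],"roll":0}])

```text
clock: 2.95
eef_pos: [0.4717, 0.0562, 0.0382]
tool_rot: [0.759, -0.651, 0.0, -0.0]
ft_force: [-1.9, -0.4, -0.1]
grip_width: -0.0003
```

```bash
python3 -c "
from h import *
state()"
```

```text
t 2.95 tcp [0.4717 0.0562 0.0382] jig [-0.1645 -0.0018  0.0382] yaw-jig -89.97 F [-1.9 -0.4 -0.1] Mz 0.022 w -0.0003 j6 3.11
```

play_rows(motion=[{"fingers":1,"translation":[0,-0.3,0],"roll":0},{"fingers":1,"translation":[0,-0.6,0],"roll":0},{"fingers":1,"translation":[0,-0.9,0],"roll":0},{"fingers":1,"translation":[0,-1.1,0],"roll":0},{"fingers":1,"translation":[0,-1.1,0],"roll":0}])

```text
clock: 3.37
eef_pos: [0.4833, 0.0579, 0.0383]
tool_rot: [0.759, -0.651, 0.0, -0.0]
ft_force: [-0.5, 0.8, 0.4]
grip_width: -0.0
```

play_rows(motion=[{"fingers":1,"translation":[0,-0.1,0],"roll":0},{"fingers":1,"translation":[0,-0.15,0],"roll":0},{"fingers":1,"translation":[0,-0.15,0],"roll":0}])

```text
clock: 3.62
eef_pos: [0.4835, 0.058, 0.0383]
tool_rot: [0.759, -0.651, -0.0, 0.0]
ft_force: [-2.1, -0.3, 1.2]
grip_width: 0.0002
```

```bash
python3 -c "
from h import *
state()"
```

```text
t 3.62 tcp [0.4835 0.058  0.0383] jig [-0.1526 -0.0019  0.0383] yaw-jig -89.97 F [-2.1 -0.3  1.2] Mz -0.006 w 0.0002 j6 3.11
```

play_rows(motion=[{"fingers":1,"translation":[0,-0.1,0],"roll":0},{"fingers":1,"translation":[0,-0.15,0],"roll":0},{"fingers":1,"translation":[0,-0.15,0],"roll":0}])

```text
clock: 3.87
eef_pos: [0.4854, 0.0582, 0.0383]
tool_rot: [0.759, -0.651, 0.0, -0.0]
ft_force: [-1.3, -0.8, -0.6]
grip_width: -0.0001
```

play_rows(motion=[{"fingers":1,"translation":[0,-0.1,0],"roll":0},{"fingers":1,"translation":[0,-0.1,0],"roll":0}])

```text
clock: 4.03
eef_pos: [0.4861, 0.0583, 0.0383]
tool_rot: [0.759, -0.651, -0.0, 0.0]
ft_force: [-3.3, -1.0, 1.1]
grip_width: -0.0003
```

play_rows(motion=[{"fingers":1,"translation":[0,-0.1,0],"roll":0},{"fingers":1,"translation":[0,-0.1,0],"roll":0}])

```text
clock: 4.2
eef_pos: [0.4861, 0.0584, 0.0382]
tool_rot: [0.759, -0.651, -0.001, 0.001]
ft_force: [-4.7, -0.5, 3.3]
grip_width: 0.0003
```

play_rows(motion=[{"fingers":1,"translation":[0,-0.1,0],"roll":0},{"fingers":1,"translation":[0,-0.1,0],"roll":0}])

```text
clock: 4.37
eef_pos: [0.4862, 0.0583, 0.038]
tool_rot: [0.759, -0.651, -0.001, 0.002]
ft_force: [-6.0, -1.9, 3.9]
grip_width: -0.0002
```

play_rows(motion=[{"fingers":1,"translation":[0,-0.2,0],"roll":0},{"fingers":1,"translation":[0,-0.4,0],"roll":0},{"fingers":1,"translation":[0,-0.4,0],"roll":0},{"fingers":1,"translation":[0,-0.4,0],"roll":0}])

```text
clock: 4.7
eef_pos: [0.4865, 0.0584, 0.0373]
tool_rot: [0.759, -0.651, -0.004, 0.004]
ft_force: [-13.8, -2.9, 8.8]
grip_width: -0.0003
```

```bash
python3 -c "
from h import *
state()"
```

```text
t 4.7 tcp [0.4865 0.0584 0.0373] jig [-0.1496 -0.0019  0.0373] yaw-jig -89.99 F [-13.8  -2.9   8.8] Mz -0.02 w -0.0003 j6 3.11
```

play_rows(motion=[{"fingers":1,"translation":[0,1.5,0],"roll":0},{"fingers":1,"translation":[0,3,0],"roll":0},{"fingers":1,"translation":[0,3,-3],"roll":-5},{"fingers":1,"translation":[0,3,-7],"roll":-10},{"fingers":1,"translation":[0,3,-11],"roll":-17},{"fingers":1,"translation":[0,3,-15],"roll":-24},{"fingers":1,"translation":[0,3,-17],"roll":-31},{"fingers":1,"translation":[0,3,-18],"roll":-38},{"fingers":1,"translation":[0,3,-18],"roll":-45},{"fingers":1,"translation":[0,3,-18],"roll":-52},{"fingers":1,"translation":[0,3,-18],"roll":-59},{"fingers":1,"translation":[0,3,-18],"roll":-66},{"fingers":1,"translation":[0,3,-18],"roll":-73},{"fingers":1,"translation":[0,3,-18],"roll":-80},{"fingers":1,"translation":[0,3,-18],"roll":-87},{"fingers":1,"translation":[0,3,-18],"roll":-94},{"fingers":1,"translation":[0,3,-18],"roll":-101},{"fingers":1,"translation":[0,3,-18],"roll":-101}])

```text
clock: 6.2
eef_pos: [0.4637, 0.0549, 0.2188]
tool_rot: [0.985, 0.173, 0.001, 0.0]
ft_force: [-0.0, -0.1, 0.3]
grip_width: 0.0
```

Run:
```python
from h import *
state()
A=snap('scene','s2')['pixels'][170:290,180:320];B=snap('side','d2')['pixels'][165:255,150:290]
cv2.imwrite('pics/c2.png',np.hstack([cv2.resize(A,(400,343),interpolation=cv2.INTER_CUBIC),cv2.resize(B,(400,257),interpolation=cv2.INTER_CUBIC)[np.r_[0:257,[0]*86]]])[:,:,::-1])
```

```text
t 6.2 tcp [0.4637 0.0549 0.2188] jig [-0.1726 -0.0019  0.2188] yaw-jig 11.14 F [-0.  -0.1  0.3] Mz -0.038 w 0.0 j6 1.34
```

View pics/c2.png

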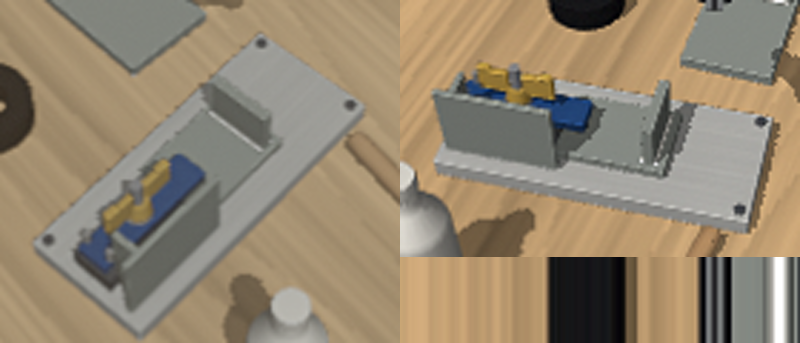

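```bash
python3 -c "
from h import *
go(.0,0,.2)"
```

```text
t 6.3 tcp [0.4633 0.0548 0.2187] jig [-0.173  -0.0019  0.2187] yaw-jig 10.85 F [-0.6 -0.3 -0.2] Mz 0.031 w -0.0001 j6 1.35
[17.03  3.07  1.9 ]
```

play_rows(motion=[{"fingers":0.6,"translation":[4,0.7,1],"roll":-7},{"fingers":0.6,"translation":[8,1.4,1],"roll":-14},{"fingers":0.6,"translation":[12,2.1,1.9],"roll":-21},{"fingers":0.6,"translation":[15,2.7,1.9],"roll":-28},{"fingers":0.6,"translation":[17,3.1,1.9],"roll":-35},{"fingers":0.6,"translation":[17,3.1,1.9],"roll":-42},{"fingers":0.6,"translation":[17,3.1,1.9],"roll":-49},{"fingers":0.6,"translation":[17,3.1,1.9],"roll":-56},{"fingers":0.6,"translation":[17,3.1,1.9],"roll":-63},{"fingers":0.6,"translation":[17,3.1,1.9],"roll":-70},{"fingers":0.6,"translation":[17,3.1,1.9],"roll":-77},{"fingers":0.6,"translation":[17,3.1,1.9],"roll":-79},{"fingers":0.6,"translation":[17,3.1,1.9],"roll":-79},{"fingers":0.6,"translation":[17,3.1,1.9],"roll":-79}])

```text
clock: 7.47
eef_pos: [0.6332, 0.0832, 0.1993]
tool_rot: [0.652, 0.758, 0.0, 0.0]
ft_force: [0.4, 0.0, 0.2]
grip_width: 0.0171
```

Run:
```python
from h import *
state()
snap('wrist','w3'); d=load('w3')
for n,L in dict(stud=(0,0,.094),wtip=(.035,0,.089),wtip2=(-.035,0,.089),stop=(-.04,0,.032)).items(): print(n,np.round(proj(d,place(J,L))))
```

```text
t 7.47 tcp [0.6332 0.0832 0.1993] jig [-0.0008  0.0002  0.1993] yaw-jig 89.87 F [0.4 0.  0.2] Mz 0.018 w 0.0171 j6 -0.02
stud [[258. 190.]]
wtip [[258. 224.]]
wtip2 [[258. 149.]]
stop [[258. 137.]]
```

View pics/w3.png

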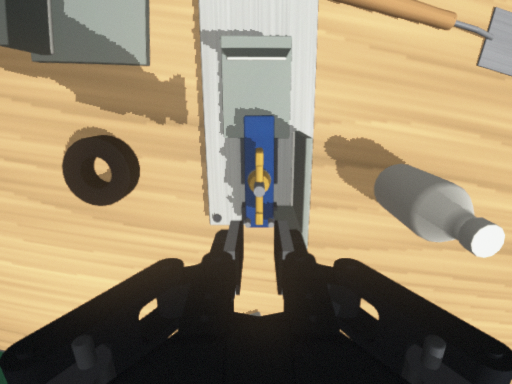

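The stud is at (259,190), as predicted at (258,190). The wings lie along the jig's x axis, so phi ≈ 0. I'll lower over the +x wing.

play_rows(motion=[{"fingers":0.6,"translation":[0,2.4,3],"roll":0},{"fingers":0.6,"translation":[0,2.4,6],"roll":0},{"fingers":0.6,"translation":[0,2.4,8.5],"roll":0},{"fingers":0.6,"translation":[0,2.4,10.5],"roll":0},{"fingers":0.6,"translation":[0,2.4,11.9],"roll":0},{"fingers":0.6,"translation":[0,2.4,11.9],"roll":0},{"fingers":0.6,"translation":[0,2.4,11.9],"roll":0}])

```text
clock: 8.1
eef_pos: [0.6561, 0.0868, 0.0795]
tool_rot: [0.651, 0.759, -0.001, -0.001]
ft_force: [0.2, -0.3, 0.8]
grip_width: 0.0172
```

```bash
cat >> h.py <<'E'
def tq():
    o,x=state(); r=o['eef_pos']-[J[0],J[1],0]; F=o['ft_force']
    print('torque on tool about stud',round(r[0]*F[1]-r[1]*F[0]+o['ft_torque'][2],3),'r',round(np.hypot(*r[:2]),4),'phi_tool',round(np.degrees(np.arctan2(r[1],r[0])-J[2]),1))
def arc(r0,lst,z=0.): # list of clockwise turns (deg); from radial r0 along tool +y
    for a in lst:
        t=np.radians(a); print(a,[round(-100*r0*np.sin(t),2),round(100*r0*(np.cos(t)-1),2),z])
E
python3 -c "
from h import *
tq(); arc(.023,range(0,120,6))"
```

```text
t 8.1 tcp [0.6561 0.0868 0.0795] jig [0.0223 0.0002 0.0795] yaw-jig 89.97 F [ 0.2 -0.3  0.8] Mz 0.014 w 0.0172 j6 -0.02
torque on tool about stud 0.005 r 0.0223 phi_tool 0.5
0 [np.float64(-0.0), np.float64(0.0), 0.0]
6 [np.float64(-0.24), np.float64(-0.01), 0.0]
12 [np.float64(-0.48), np.float64(-0.05), 0.0]
18 [np.float64(-0.71), np.float64(-0.11), 0.0]
24 [np.float64(-0.94), np.float64(-0.2), 0.0]
30 [np.float64(-1.15), np.float64(-0.31), 0.0]
36 [np.float64(-1.35), np.float64(-0.44), 0.0]
42 [np.float64(-1.54), np.float64(-0.59), 0.0]
48 [np.float64(-1.71), np.float64(-0.76), 0.0]
54 [np.float64(-1.86), np.float64(-0.95), 0.0]
60 [np.float64(-1.99), np.float64(-1.15), 0.0]
66 [np.float64(-2.1), np.float64(-1.36), 0.0]
72 [np.float64(-2.19), np.float64(-1.59), 0.0]
78 [np.float64(-2.25), np.float64(-1.82), 0.0]
84 [np.float64(-2.29), np.float64(-2.06), 0.0]
90 [np.float64(-2.3), np.float64(-2.3), 0.0]
96 [np.float64(-2.29), np.float64(-2.54), 0.0]
102 [np.float64(-2.25), np.float64(-2.78), 0.0]
108 [np.float64(-2.19), np.float64(-3.01), 0.0]
114 [np.float64(-2.1), np.float64(-3.24), 0.0]
```

play_rows(motion=[{"fingers":0.6,"translation":[-0.24,-0.01,0],"roll":6},{"fingers":0.6,"translation":[-0.48,-0.05,0],"roll":12},{"fingers":0.6,"translation":[-0.71,-0.11,0],"roll":18},{"fingers":0.6,"translation":[-0.94,-0.2,0],"roll":24},{"fingers":0.6,"translation":[-1.15,-0.31,0],"roll":30},{"fingers":0.6,"translation":[-1.35,-0.44,0],"roll":36},{"fingers":0.6,"translation":[-1.54,-0.59,0],"roll":42},{"fingers":0.6,"translation":[-1.71,-0.76,0],"roll":48},{"fingers":0.6,"translation":[-1.86,-0.95,0],"roll":54},{"fingers":0.6,"translation":[-1.99,-1.15,0],"roll":60},{"fingers":0.6,"translation":[-2.1,-1.36,0],"roll":66},{"fingers":0.6,"translation":[-2.19,-1.59,0],"roll":72},{"fingers":0.6,"translation":[-2.25,-1.82,0],"roll":78},{"fingers":0.6,"translation":[-2.29,-2.06,0],"roll":84},{"fingers":0.6,"translation":[-2.3,-2.3,0],"roll":90},{"fingers":0.6,"translation":[-2.3,-2.3,0],"roll":90}])

```text
clock: 9.43
eef_pos: [0.6391, 0.0607, 0.0828]
tool_rot: [0.997, 0.076, 0.002, -0.0]
ft_force: [1.3, -0.7, -0.4]
grip_width: 0.0169
```

```bash
python3 -c "
from h import *
tq();arc(.023,range(0,90,5))"
```

```text
t 9.43 tcp [0.6391 0.0607 0.0828] jig [ 0.0015 -0.0229  0.0828] yaw-jig -0.11 F [ 1.3 -0.7 -0.4] Mz 0.008 w 0.0169 j6 1.51
torque on tool about stud 0.034 r 0.023 phi_tool -86.2
0 [np.float64(-0.0), np.float64(0.0), 0.0]
5 [np.float64(-0.2), np.float64(-0.01), 0.0]
10 [np.float64(-0.4), np.float64(-0.03), 0.0]
15 [np.float64(-0.6), np.float64(-0.08), 0.0]
20 [np.float64(-0.79), np.float64(-0.14), 0.0]
25 [np.float64(-0.97), np.float64(-0.22), 0.0]
30 [np.float64(-1.15), np.float64(-0.31), 0.0]
35 [np.float64(-1.32), np.float64(-0.42), 0.0]
40 [np.float64(-1.48), np.float64(-0.54), 0.0]
45 [np.float64(-1.63), np.float64(-0.67), 0.0]
50 [np.float64(-1.76), np.float64(-0.82), 0.0]
55 [np.float64(-1.88), np.float64(-0.98), 0.0]
60 [np.float64(-1.99), np.float64(-1.15), 0.0]
65 [np.float64(-2.08), np.float64(-1.33), 0.0]
70 [np.float64(-2.16), np.float64(-1.51), 0.0]
75 [np.float64(-2.22), np.float64(-1.7), 0.0]
80 [np.float64(-2.27), np.float64(-1.9), 0.0]
85 [np.float64(-2.29), np.float64(-2.1), 0.0]
```

play_rows(motion=[{"fingers":0.6,"translation":[-0.2,-0.01,0],"roll":5},{"fingers":0.6,"translation":[-0.4,-0.03,0],"roll":10},{"fingers":0.6,"translation":[-0.6,-0.08,0],"roll":15},{"fingers":0.6,"translation":[-0.79,-0.14,0],"roll":20},{"fingers":0.6,"translation":[-0.97,-0.22,0],"roll":25},{"fingers":0.6,"translation":[-1.15,-0.31,0],"roll":30},{"fingers":0.6,"translation":[-1.32,-0.42,0],"roll":35},{"fingers":0.6,"translation":[-1.48,-0.54,0],"roll":40},{"fingers":0.6,"translation":[-1.48,-0.54,0],"roll":40}])

```text
clock: 10.18
eef_pos: [0.6232, 0.0635, 0.0821]
tool_rot: [0.963, -0.269, 0.002, -0.0]
ft_force: [0.2, -1.8, 0.5]
grip_width: 0.0172
```

```bash
python3 -c "
from h import *
tq()"
```

```text
t 10.18 tcp [0.6232 0.0635 0.0821] jig [-0.0137 -0.0178  0.0821] yaw-jig -39.95 F [ 0.2 -1.8  0.5] Mz 0.022 w 0.0172 j6 2.22
torque on tool about stud 0.046 r 0.0225 phi_tool -127.5
```

play_rows(motion=[{"fingers":0.6,"translation":[-0.2,-0.01,0],"roll":5},{"fingers":0.6,"translation":[-0.4,-0.03,0],"roll":10},{"fingers":0.6,"translation":[-0.6,-0.08,0],"roll":15},{"fingers":0.6,"translation":[-0.79,-0.14,0],"roll":20},{"fingers":0.6,"translation":[-0.79,-0.14,0],"roll":20}])

```text
clock: 10.6
eef_pos: [0.6168, 0.0688, 0.0817]
tool_rot: [0.902, -0.431, 0.001, -0.0]
ft_force: [0.3, -0.7, 0.5]
grip_width: 0.017
```

```bash
python3 -c "
from h import *
tq()"
```

```text
t 10.6 tcp [0.6168 0.0688 0.0817] jig [-0.0192 -0.0115  0.0817] yaw-jig -59.86 F [ 0.3 -0.7  0.5] Mz 0.004 w 0.017 j6 2.57
torque on tool about stud 0.019 r 0.0224 phi_tool -148.9
```

play_rows(motion=[{"fingers":0.6,"translation":[-0.2,-0.01,0],"roll":5},{"fingers":0.6,"translation":[-0.4,-0.03,0],"roll":10},{"fingers":0.6,"translation":[-0.6,-0.08,0],"roll":15},{"fingers":0.6,"translation":[-0.79,-0.14,0],"roll":20},{"fingers":0.6,"translation":[-0.97,-0.22,0],"roll":25},{"fingers":0.6,"translation":[-0.97,-0.22,0],"roll":25}])

```text
clock: 11.1
eef_pos: [0.6126, 0.0771, 0.0812]
tool_rot: [0.788, -0.616, 0.001, -0.0]
ft_force: [0.7, -3.7, 1.0]
grip_width: 0.0171
```

```bash
python3 -c "
from h import *
tq()"
```

```text
t 11.1 tcp [0.6126 0.0771 0.0812] jig [-0.0221 -0.0027  0.0812] yaw-jig -84.82 F [ 0.7 -3.7  1. ] Mz 0.003 w 0.0171 j6 3.02
torque on tool about stud 0.087 r 0.0222 phi_tool -172.9
```

play_rows(motion=[{"fingers":0.6,"translation":[0.2,0,0],"roll":-3},{"fingers":0.6,"translation":[0.2,0,-2.5],"roll":-3},{"fingers":0.6,"translation":[0.2,0,-5],"roll":-8},{"fingers":0.6,"translation":[0.2,0,-6],"roll":-15},{"fingers":0.6,"translation":[0.2,0,-6],"roll":-22},{"fingers":0.6,"translation":[0.2,0,-6],"roll":-29},{"fingers":0.6,"translation":[0.2,0,-6],"roll":-36},{"fingers":0.6,"translation":[0.2,0,-6],"roll":-43},{"fingers":0.6,"translation":[0.2,0,-6],"roll":-50},{"fingers":0.6,"translation":[0.2,0,-6],"roll":-57},{"fingers":0.6,"translation":[0.2,0,-6],"roll":-64},{"fingers":0.6,"translation":[0.2,0,-6],"roll":-71},{"fingers":0.6,"translation":[0.2,0,-6],"roll":-78},{"fingers":0.6,"translation":[0.2,0,-6],"roll":-85},{"fingers":0.6,"translation":[0.2,0,-6],"roll":-92},{"fingers":0.6,"translation":[0.2,0,-6],"roll":-99},{"fingers":0.6,"translation":[0.2,0,-6],"roll":-106},{"fingers":0.6,"translation":[0.2,0,-6],"roll":-113},{"fingers":0.6,"translation":[0.2,0,-6],"roll":-120},{"fingers":0.6,"translation":[0.2,0,-6],"roll":-127}])

```text
clock: 12.77
eef_pos: [0.6119, 0.0763, 0.1405]
tool_rot: [0.901, 0.435, 0.0, -0.001]
ft_force: [0.2, 0.3, 0.7]
grip_width: 0.0171
```

play_rows(motion=[{"fingers":0.6,"translation":[0,0,0],"roll":-7},{"fingers":0.6,"translation":[0,0,0],"roll":-14},{"fingers":0.6,"translation":[0,0,0],"roll":-21},{"fingers":0.6,"translation":[0,0,0],"roll":-28},{"fingers":0.6,"translation":[0,0,0],"roll":-35},{"fingers":0.6,"translation":[0,0,0],"roll":-42},{"fingers":0.6,"translation":[0,0,0],"roll":-49},{"fingers":0.6,"translation":[0,0,0],"roll":-56},{"fingers":0.6,"translation":[0,0,0],"roll":-62},{"fingers":0.6,"translation":[0,0,0],"roll":-62}])

```text
clock: 13.6
eef_pos: [0.612, 0.0763, 0.1405]
tool_rot: [0.55, 0.835, 0.0, -0.0]
ft_force: [-0.7, -0.0, 0.5]
grip_width: 0.0171
```

Run:
```python
from h import *
go(.0223,.0056,.08)
snap('wrist','w4')
cv2.imwrite('pics/w4c.png',cv2.resize(load('w4')['p'][90:290,150:400],None,fx=2.5,fy=2.5)[:,:,::-1])
print(proj(load('w4'),place(J,[(0,0,.094),(0,0,.088)])))
```

```text
t 13.6 tcp [0.612  0.0763 0.1405] jig [-0.0229 -0.0034  0.1405] yaw-jig 104.43 F [-0.7 -0.   0.5] Mz 0.026 w 0.0171 j6 -0.28
[-0.26  4.6   6.05]
[[255.23607809 244.81932309]
 [255.31789445 240.846362  ]]
```

View pics/w4c.png

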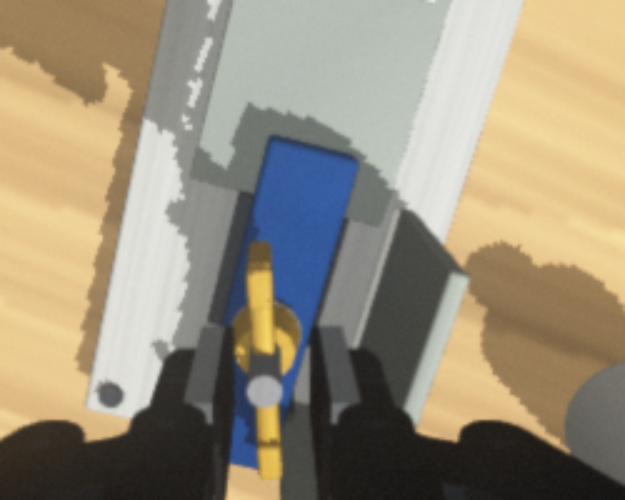

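Wing angle is about +15°, as computed: the wing is nearly vertical in the crop, from (260,245) to (270,475). The piece's front edge, (195,180) to (385,222), looks square under the bar. Now the second wing.

play_rows(motion=[{"fingers":0.6,"translation":[-0.15,2.5,0],"roll":0},{"fingers":0.6,"translation":[-0.25,4.6,0],"roll":0},{"fingers":0.6,"translation":[-0.25,4.6,0],"roll":0},{"fingers":0.6,"translation":[-0.25,4.6,3],"roll":0},{"fingers":0.6,"translation":[-0.25,4.6,5],"roll":0},{"fingers":0.6,"translation":[-0.25,4.6,6],"roll":0},{"fingers":0.6,"translation":[-0.25,4.6,6],"roll":0}])

```text
clock: 14.23
eef_pos: [0.6528, 0.0911, 0.077]
tool_rot: [0.553, 0.833, -0.002, -0.003]
ft_force: [-0.7, 0.4, -0.2]
grip_width: 0.0172
```

```bash
python3 -c "
from h import *
tq()"
```

```text
t 14.23 tcp [0.6528 0.0911 0.077 ] jig [0.0198 0.005  0.077 ] yaw-jig 104.03 F [-0.7  0.4 -0.2] Mz -0.031 w 0.0172 j6 -0.26
torque on tool about stud -0.018 r 0.0204 phi_tool 14.3
```

play_rows(motion=[{"fingers":0.6,"translation":[0,0.25,0],"roll":0},{"fingers":0.6,"translation":[-0.2,0.25,0],"roll":5},{"fingers":0.6,"translation":[-0.4,0.23,0],"roll":10},{"fingers":0.6,"translation":[-0.6,0.18,0],"roll":15},{"fingers":0.6,"translation":[-0.79,0.12,0],"roll":20},{"fingers":0.6,"translation":[-0.79,0.12,0],"roll":20}])

```text
clock: 14.73
eef_pos: [0.6598, 0.0865, 0.0816]
tool_rot: [0.69, 0.724, 0.002, -0.001]
ft_force: [-0.2, 4.3, -3.4]
grip_width: 0.0169
```

```bash
python3 -c "
from h import *
tq()"
```

```text
t 14.73 tcp [0.6598 0.0865 0.0816] jig [ 0.026  -0.0006  0.0816] yaw-jig 83.99 F [-0.2  4.3 -3.4] Mz 0.095 w 0.0169 j6 0.08
torque on tool about stud 0.207 r 0.026 phi_tool -1.4
```

play_rows(motion=[{"fingers":0.6,"translation":[0,-0.3,0],"roll":0},{"fingers":0.6,"translation":[0,-0.3,0],"roll":0}])

```text
clock: 14.9
eef_pos: [0.6582, 0.0863, 0.0822]
tool_rot: [0.688, 0.725, 0.003, 0.001]
ft_force: [1.7, 5.4, -2.8]
grip_width: 0.017
```

```bash
python3 -c "
from h import *
tq()"
```

```text
t 14.9 tcp [0.6582 0.0863 0.0822] jig [ 0.0243 -0.0006  0.0822] yaw-jig 84.2 F [ 1.7  5.4 -2.8] Mz 0.001 w 0.017 j6 0.08
torque on tool about stud 0.126 r 0.0243 phi_tool -1.4
```

play_rows(motion=[{"fingers":0.6,"translation":[-0.2,-0.05,0],"roll":5},{"fingers":0.6,"translation":[-0.4,-0.1,0],"roll":10},{"fingers":0.6,"translation":[-0.4,-0.1,0],"roll":10}])

```text
clock: 15.15
eef_pos: [0.6578, 0.0823, 0.082]
tool_rot: [0.75, 0.661, 0.003, 0.0]
ft_force: [2.7, 5.9, -3.2]
grip_width: 0.0174
```

```bash
python3 -c "
from h import *
tq()"
```

```text
t 15.15 tcp [0.6578 0.0823 0.082 ] jig [ 0.0234 -0.0044  0.082 ] yaw-jig 74.04 F [ 2.7  5.9 -3.2] Mz -0.028 w 0.0174 j6 0.25
torque on tool about stud 0.114 r 0.0238 phi_tool -10.7
```

```bash
cat >> h.py <<'E'
def tqa(n=5):
    T=[];Fs=[]
    for i in range(n):
        if i: bot.camera('side')
        o=bot.get_obs(); r=o['eef_pos']-[J[0],J[1],0]; F=o['ft_force']; T.append((r[0]*F[1]-r[1]*F[0],o['ft_torque'][2])); Fs.append(F)
    state(); T=np.array(T); print('rxF',np.round(T[:,0],3),'Mz',np.round(T[:,1],3),'mean',round(T.sum(1).mean(),3),'F',np.round(np.mean(Fs,0),1),'r',round(np.hypot(*r[:2]),4),'phi',round(np.degrees(np.arctan2(r[1],r[0])-J[2]),1))
E
python3 -c "
from h import *
tqa()"
```

```text
t 15.35 tcp [0.6579 0.0823 0.082 ] jig [ 0.0234 -0.0044  0.082 ] yaw-jig 74.21 F [ 2.9  5.4 -4.5] Mz -0.018 w 0.0171 j6 0.25
rxF [0.142 0.118 0.134 0.145 0.132] Mz [-0.028  0.029  0.047  0.026 -0.018] mean 0.145 F [ 2.8  5.5 -3.6] r 0.0238 phi -10.7
```

play_rows(motion=[{"fingers":0.6,"translation":[-0.2,-0.01,0],"roll":5},{"fingers":0.6,"translation":[-0.4,-0.03,0],"roll":10},{"fingers":0.6,"translation":[-0.4,-0.03,0],"roll":10}])

```text
clock: 15.6
eef_pos: [0.657, 0.0803, 0.0818]
tool_rot: [0.804, 0.594, 0.004, -0.002]
ft_force: [3.3, 10.3, -6.0]
grip_width: 0.017
```

```bash
python3 -c "
from h import *
tqa()"
```

```text
t 15.8 tcp [0.657  0.0804 0.0818] jig [ 0.0223 -0.0062  0.0818] yaw-jig 64.3 F [ 2.9  9.9 -4.8] Mz 0.089 w 0.0169 j6 0.41
rxF [0.246 0.27  0.256 0.239 0.236] Mz [0.114 0.076 0.091 0.114 0.089] mean 0.346 F [ 2.8 10.5 -4.8] r 0.0232 phi -15.6
```

play_rows(motion=[{"fingers":0.6,"translation":[-0.1,0,0],"roll":-3},{"fingers":0.6,"translation":[-0.1,0,0],"roll":-6},{"fingers":0.6,"translation":[-0.1,0,0],"roll":-6}])

```text
clock: 16.05
eef_pos: [0.6574, 0.0792, 0.0819]
tool_rot: [0.771, 0.637, 0.004, -0.0]
ft_force: [4.9, 10.4, -5.8]
grip_width: 0.017
```

Run:
```python
from h import *
tqa()
snap('wrist','w5')
cv2.imwrite('pics/w5c.png',cv2.resize(load('w5')['p'][90:330,130:400],None,fx=2.5,fy=2.5)[:,:,::-1])
```

```text
t 16.25 tcp [0.6573 0.0793 0.0819] jig [ 0.0225 -0.0074  0.0819] yaw-jig 70.29 F [ 5.4  9.3 -4.9] Mz 0.014 w 0.0174 j6 0.31
rxF [0.261 0.243 0.225 0.253 0.238] Mz [0.026 0.078 0.065 0.093 0.014] mean 0.299 F [ 4.7  9.7 -5.2] r 0.0236 phi -18.1
```

View pics/w5c.png

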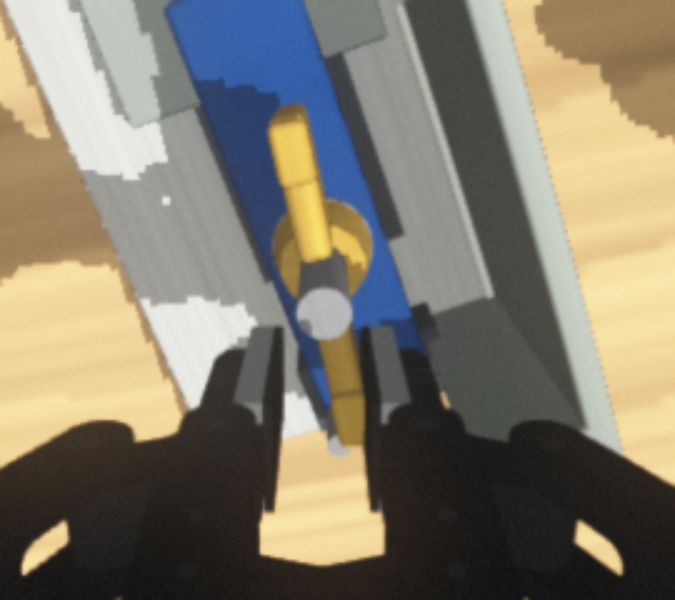

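Only the wing at (350,440) touches the trailing finger, and the fin is clear. I'll continue in small steps and watch whether the nut turns.

play_rows(motion=[{"fingers":0.6,"translation":[-0.1,-0.02,0],"roll":2},{"fingers":0.6,"translation":[-0.2,-0.05,0],"roll":4},{"fingers":0.6,"translation":[-0.2,-0.05,0],"roll":4}])

```text
clock: 16.55
eef_pos: [0.6568, 0.0788, 0.0819]
tool_rot: [0.793, 0.609, 0.006, -0.002]
ft_force: [6.1, 13.0, -6.3]
grip_width: 0.0173
```

```bash
python3 -c "
from h import *
tqa()"
```

```text
t 16.75 tcp [0.6568 0.0788 0.0819] jig [ 0.0218 -0.0078  0.0819] yaw-jig 66.35 F [ 4.6 12.7 -6.6] Mz 0.128 w 0.0169 j6 0.38
rxF [0.323 0.31  0.33  0.318 0.309] Mz [0.121 0.13  0.118 0.114 0.128] mean 0.44 F [ 5.5 12.9 -6.2] r 0.0232 phi -19.7
```

play_rows(motion=[{"fingers":0.6,"translation":[0.5,0,0],"roll":0},{"fingers":0.6,"translation":[0.9,0,0],"roll":-6},{"fingers":0.6,"translation":[0.9,0,0],"roll":-12},{"fingers":0.6,"translation":[0.9,0,0],"roll":-12}])

```text
clock: 17.08
eef_pos: [0.6575, 0.0824, 0.0822]
tool_rot: [0.725, 0.688, 0.001, 0.001]
ft_force: [-0.0, -0.0, 0.3]
grip_width: 0.017
```

Run:
```python
from h import *
tqa(3)
snap('wrist','w6')
cv2.imwrite('pics/w6c.png',cv2.resize(load('w6')['p'][90:330,130:400],None,fx=2.5,fy=2.5)[:,:,::-1])
d=load('w6'); o=np.array([130,90])
for a in (-14,-10,-6,-2): print(a,np.round((proj(d,place([J[0],J[1],J[2]+np.radians(a)],[(-.035,0,.088),(.035,0,.088),(0,0,.094)]))-o)*2.5).tolist())
```

```text
t 17.18 tcp [0.6571 0.082  0.0817] jig [ 0.0226 -0.0046  0.0817] yaw-jig 77.91 F [ 0.1  0.2 -0.2] Mz -0.03 w 0.0171 j6 0.18
rxF [-0.     0.019  0.005] Mz [ 0.044  0.047 -0.03 ] mean 0.028 F [0.4 0.3 0.1] r 0.0231 phi -11.6
-14 [[327.0, 109.0], [314.0, 461.0], [320.0, 311.0]]
-10 [[312.0, 109.0], [326.0, 461.0], [320.0, 311.0]]
-6 [[298.0, 110.0], [338.0, 460.0], [320.0, 311.0]]
-2 [[284.0, 112.0], [351.0, 459.0], [320.0, 311.0]]
```

View pics/w6c.png

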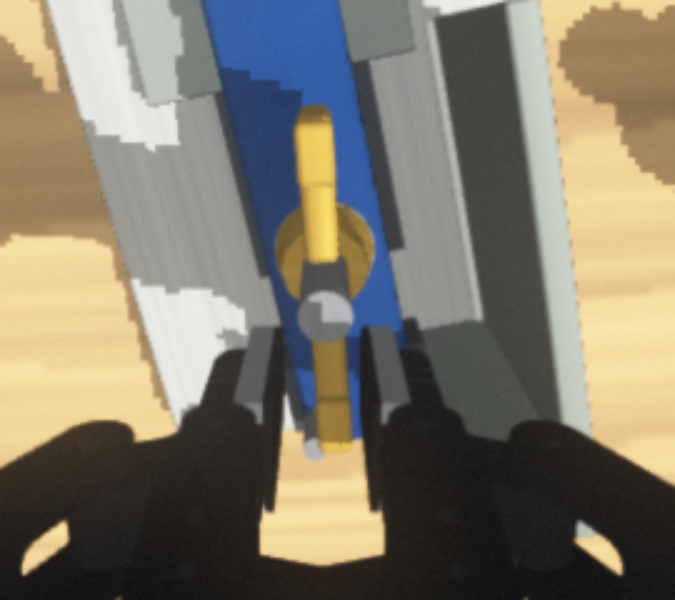

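Nut angle from the picture is about -9°, with tips at (313,110) and (336,449). I'll re-push with the pads parallel to the wing, as an independent check that it holds.

play_rows(motion=[{"fingers":0.6,"translation":[-0.3,0,0],"roll":0},{"fingers":0.6,"translation":[-0.6,0,0],"roll":0},{"fingers":0.6,"translation":[-0.7,-0.05,0],"roll":0},{"fingers":0.6,"translation":[-0.8,-0.05,0],"roll":0},{"fingers":0.6,"translation":[-0.8,-0.05,0],"roll":0}])

```text
clock: 17.65
eef_pos: [0.6563, 0.0778, 0.0812]
tool_rot: [0.726, 0.688, 0.003, -0.002]
ft_force: [1.9, 9.3, 1.0]
grip_width: 0.0173
```

```bash
python3 -c "
from h import *
tqa(5)"
```

```text
t 17.85 tcp [0.6563 0.0778 0.0812] jig [ 0.0212 -0.0087  0.0812] yaw-jig 78.14 F [2.1 9.1 0.6] Mz 0.091 w 0.0174 j6 0.17
rxF [0.217 0.227 0.212 0.2   0.215] Mz [0.03  0.111 0.065 0.115 0.091] mean 0.297 F [1.7 9.2 0.7] r 0.0229 phi -22.3
```

play_rows(motion=[{"fingers":0.6,"translation":[-0.15,-0.02,0],"roll":0},{"fingers":0.6,"translation":[-0.15,-0.02,0],"roll":0}])

```text
clock: 18.02
eef_pos: [0.6562, 0.0773, 0.0812]
tool_rot: [0.726, 0.688, 0.004, -0.002]
ft_force: [2.6, 11.8, 0.3]
grip_width: 0.017
```

```bash
python3 -c "
from h import *
tqa(6)"
```

```text
t 18.27 tcp [0.6562 0.0773 0.0812] jig [ 0.021  -0.0091  0.0812] yaw-jig 78.18 F [ 1.3 12.7 -0.4] Mz 0.147 w 0.0169 j6 0.17
rxF [0.277 0.278 0.274 0.274 0.246 0.289] Mz [0.07  0.103 0.096 0.12  0.127 0.147] mean 0.383 F [ 2.1 11.8 -0.1] r 0.0229 phi -23.5
```

It holds 0.38 N m without turning. I'll back off and raise clear.

play_rows(motion=[{"fingers":0.6,"translation":[0.5,0,0],"roll":0},{"fingers":0.6,"translation":[0.9,0,0],"roll":0},{"fingers":0.6,"translation":[0.9,0,0],"roll":0},{"fingers":0.6,"translation":[0.9,0,-3],"roll":0},{"fingers":0.6,"translation":[0.9,0,-7],"roll":0},{"fingers":0.6,"translation":[0.9,0,-11],"roll":0},{"fingers":0.6,"translation":[0.9,-4,-13],"roll":4},{"fingers":0.6,"translation":[0.9,-7,-13],"roll":8},{"fingers":0.6,"translation":[0.9,-7,-13],"roll":8},{"fingers":0.6,"translation":[0.9,-7,-13],"roll":8}])

```text
clock: 19.1
eef_pos: [0.5835, 0.0849, 0.2106]
tool_rot: [0.773, 0.635, -0.001, -0.0]
ft_force: [1.4, -1.1, -0.0]
grip_width: 0.0171
```

Run:
```python
from h import *
tqa(2)
snap('wrist','w7'); d=load('w7')
cv2.imwrite('pics/w7c.png',cv2.resize(d['p'][60:310,120:390],None,fx=2.4,fy=2.4,interpolation=cv2.INTER_CUBIC)[:,:,::-1])
q=lambda L,a=0:np.round((proj(d,place([J[0],J[1],J[2]+np.radians(a)],L))-[120,60])*2.4).tolist()
print('stop face line top', q([(-.04,-.02,.032),(-.04,.02,.032)]),'front edge home',q([(-.04,-.037,.03),(-.04,.033,.03)]),'rear',q([(-.14,-.037,.03),(-.14,.033,.03)]))
for a in(-12,-8,-4): print(a,q([(-.035,0,.088),(.035,0,.088)],a))
```

```text
t 19.15 tcp [0.5851 0.085  0.2106] jig [-0.048   0.0093  0.2106] yaw-jig 70.01 F [ 0.2  0.  -0.5] Mz 0.011 w 0.0171 j6 0.34
rxF [ 0.051 -0.002] Mz [-0.005  0.011] mean 0.028 F [ 0.8 -0.5 -0.3] r 0.0489 phi 169.0
stop face line top [[280.0, 301.0], [359.0, 273.0]] front edge home [[248.0, 312.0], [385.0, 263.0]] rear [[165.0, 111.0], [311.0, 54.0]]
-12 [[339.0, 330.0], [362.0, 485.0]]
-8 [[333.0, 331.0], [367.0, 484.0]]
-4 [[327.0, 333.0], [373.0, 483.0]]
```

View pics/w7c.png

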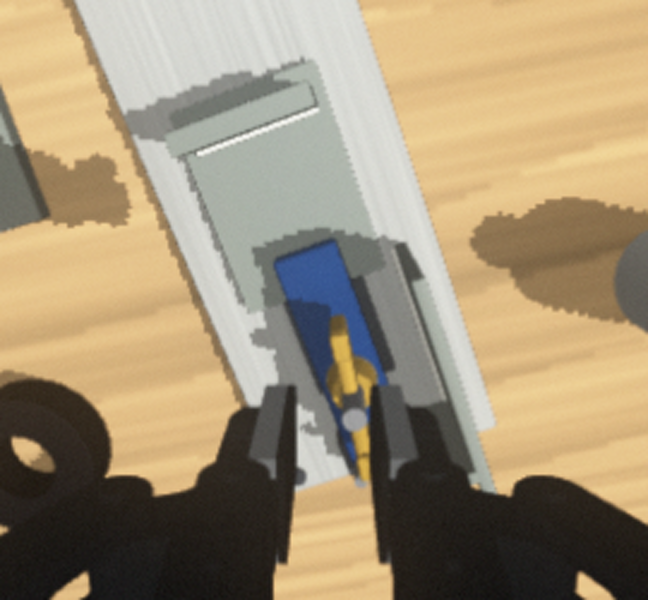

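The front-left corner is at (247,311), where (248,312) is predicted for home and square. The nut is at about -9° and the gripper is clear. Handing in.

```bash
python3 -c "
from h import *
state(); print(bot.job_done())"
```

```text
t 19.2 tcp [0.586  0.0852 0.2105] jig [-0.0471  0.0093  0.2105] yaw-jig 70.0 F [0.2 0.  0.2] Mz 0.036 w 0.0169 j6 0.34
the job is handed in; nothing more can be done
None
```

The T-piece is home and square against the stop, the wing nut is snug, and I handed the job in at 19.2 s with the gripper clear of everything.

- **Slide:** I pushed the T-piece on the jig from its rear edge with closed fingers until it stalled against the stop at about 14 N. In the last picture its front corner is within about a pixel of the predicted home-and-square position. The rear corner is a few pixels off, and the piece looks square to about 1°.
- **Nut:** I turned it clockwise about 190° in two strokes.
    - **Tightening:** it met resistance and the effort rose to about 0.44 N m, ±0.04.
    - **Hold check:** I let go and pushed again with the pads parallel to the wing. It held about 0.38 N m without visibly turning. The last picture shows it at about -9°, the same as after the first release.
- **Keeping off the rest:** I saw no sign of touching the fins. The closest pass was an estimated 0 to 3 mm at the fin's x wall, with no sideways force showing then. I did not go near the bottle, spool or scraper.

**Doubts:**
- The low-effort stretch after the nut met the bar, at about 0.15 to 0.2 N m, was shorter than I expected from the 1 to 2 mm foot gap.
- I could not see the foot press the piece. I infer it from the effort rising above 0.2 N m.

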